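# Square up a carton and bridge it for hand-lettering

### The job

Set up the medicine carton for hand-lettering: slide the aluminium L-square along the bench, without lifting it, until its inside corner sits round the carton corner that is nearest the robot on the side away from the rest rail, with both inside edges flush against the carton, and do not shove the carton out of place. Then lay the steel bridge bar square across the middle of the carton, grip rib up, one end resting on the square's long leg and the other on the grey rest rail, setting it down rather than dropping it. Leave the bottle, jar, calculator and bowl where they are.

Things in the scene. Friction and masses are not known exactly. Their poses are not given: they have to be found in the camera images.
- carton: White flat medicine carton full of glass ampoules, with a green band, about 0.5 kg, loose on the bench: 150 (its x) x 90 (its y) x 24 mm high. Origin at the centre of its underside; x along its length, roughly away from the robot; the L-square belongs at its corner at x = -75, y = -45 mm. It slides if pushed hard.
- square: Loose aluminium L-square, 0.35 kg, 30 mm high, legs 25 mm wide. Origin: inside corner, at the underside. Long leg x -25..145, y -25..0 mm (inside edge y = 0); short leg x -25..0 (inside edge x = 0), up to y = 55. Centre of mass x 42, y -3. Starts off the carton's -y side, turned, its corner short of the near end; in place axes parallel to the carton's, origin at carton x -75, y -45 mm.
- square_end (a point): Point on the square's long inside edge, at the underside, 140 mm along x from its inside corner; in place it touches the carton's long side near its far end.
- rail: Plain grey rest rail fixed to the bench, 120 (its x) x 24 (its y) x 30 mm high, standing along the carton's +y side with a gap of a few mm. Origin at the centre of its underside.
- bridge: Loose steel bridge bar, about 0.35 kg: flat bar 170 (its x) x 28 (its y) x 12 mm thick with a grip rib 90 x 14 mm along the middle of its top, the rib's top 28 mm above the bar's underside. Origin at the centre of the underside. Starts flat on the bench, rib up, to the left or to the right of the work (it changes places with the calculator).
- bottle: Amber glass bottle, upright, 56 mm diameter, 120 mm high. Origin at the centre of its underside. Bystander.
- jar: White plastic jar, upright, 60 mm diameter, 100 mm high. Origin at the centre of its underside. Bystander.
- calculator: Black desk calculator, 140 (its x) x 80 (its y) x 17 mm. Origin at the centre of its underside. Bystander.
- bowl: Clear glass bowl, 110 mm diameter, 50 mm high. Origin at the centre of its underside. Bystander.
There are look-alikes about, which are no part of the job. What is shaped like the bridge but yellow is not meant.

How it is judged:
By the outcome, as a careful person would: the job done as asked, in the order asked, and still so for the second after the job is handed in, with the robot touching nothing.
It also fails if it takes over 72 s, if anything falls off the work surface, if the arm or the gripper's body presses on something with over 40 N, if the wrist force passes 120 N, or if a joint passes its speed limit or range.

### The arm

A 7-joint arm with a two-finger parallel gripper is mounted at the origin on the work surface. World frame = base frame: x ahead of the robot, y to its left, z up, the work surface at z = 0. Lengths are in mm, angles in rad, forces in N, time in s.
With the tool pointing down it reaches from about 425 to 875 mm from the base axis. Payload 8.4 kg.
Tool frame: the origin (TCP) lies where the fingers leave the gripper's body, on its centre line; the fingertips stand 70 mm ahead of it and the grasp point (between the pads) lies 51 mm ahead of it; x points along the fingers, z is the direction in which the jaws open and shut, and the axes are right-handed (so a half turn about x gives the same grasp; the last joint's range is limited). The gripper opens to 87 mm and grips with 3 to 60 N. Pads are 19 mm wide; open, the fingers measure 117 mm over their backs; the gripper's body (75 mm by 190 mm) begins 51 mm behind the grasp point.
Start: joints at [1.2, 0.333, 0.04, 1.465, -0.013, 1.343, -0.059], TCP at [174.481, -626.118, 292.246] pointing down, gripper open.
Joint ranges: [-2.58, 2.58], [-0.38, 2.09], [-1.3, 1.39], [0.25, 2.4], [-1.5, 4.64], [0.08, 2.09], [-2.65, 2.65]. Speed limits (rad/s): [2.22, 2.22, 2.79, 2.79, 3.14, 3.14, 3.14].

### API

Orientations are given as a unit quaternion [w, x, y, z].
In Python, from station import arm, get_image, camera_params gives the robot as it stands.
- The arm moves only by the tool apply_moves, never from a script. Its argument "motion" is a list that holds one entry, the list of rows, each a list of 4 numbers: the shift along the tool's x, y, z as a fraction of full scale, then the turn about the tool's x as a fraction of full scale. In form: [[[dx, dy, dz, spin], ...]]. A call has 1 to 10 rows; each row is the pose to reach, as a shift and turn from the pose measured when the call began, along the tool's axes at that moment, turning the shorter way round; what a row does not reach only later rows make up. Full scale, the value 1, is 0.15 m for a shift and 2 pi rad for a turn. A row lasts 1/12 s, in which the tool goes at most 41.7 mm and 7.16 degrees, less where a joint would pass 70% of its speed; a pose out of reach is approached as far as the arm can. A call with a number of a shift or a turn outside -1 to 1 is refused whole. A call with a gripper value outside its range is refused whole. "gripper" is the closure, from -1 (fully open) to 1 (shut), set as the call begins (left out, the last holds). The fingers move at their own pace and stop on an object; "squeeze" is the grip in N (left out, the last holds). Time passes only in rows, so rows that repeat a pose let the fingers close. It gives the time, the measured TCP pose, the force and the opening at its end, in the units of the state.
- arm.get_obs(): the state, without advancing time (a new reading comes with each control period).
- get_image(name): name is "side" or "top"; returns the picture (384x512x3 uint8, blue, green, red); there is no depth.
- camera_params(name): a dict with "fov_y" (degrees; the focal length in pixels is half the picture's height over the tangent of half this angle, whatever the lens; pixels are square), "cx", "cy" (the principal point, pixels), "pose" (4x4, takes a point from camera to world coordinates). Camera axes: x right, y up, looking along -z (the intrinsics and any distortion apply to the point x, -y, -z); pixel columns grow to the right and rows downward; lengths in mm; the calibration is good to about 2 mm. A picture is of the moment at which its call begins. camera_params takes no time and is no camera call.
- arm.sign_off(): hands the job in, once; it reports no verdict.
The state is a dict: "clock": time; "joint_pos": joint angles; "joint_vel": joint speeds; "tau": joint torques, N m; "eef_pos": TCP position; "tcp_rot": TCP orientation; "wrist_force": force on the tool from outside, world axes, zero at the start; "moment": the same for the moment, N m; "opening": finger opening in mm.
Only numpy, scipy, OpenCV 4.12 (cv2) and the standard library are available. Lean on these libraries where they do the work, as an engineer would, in place of code of your own. Each camera call takes 0.05 s, during which the arm holds its last target. There are 200 camera calls.

## Working session

There is one attempt and no reset: what is moved stays moved. The work goes in short steps, Python scripts to look and compute and a tool call to move; the robot and the scene stay as the last step left them, time stands still between calls to the robot, and variables do not carry over. Pictures are saved under pics/ and viewed, about 8 in all and at most 12, crops included, and the job is handed in when it is done.

Besides the shell and the picture viewer there is one more tool, called after ">>>" as a command line: name --argument value ..., lists and objects as JSON in quotes. apply_moves: Moves the arm, as the interface text tells. Its arguments: {"type":"object","properties":{"motion":{"type":"array"},"gripper":{"type":"number"},"squeeze":{"type":"number"}},"required":["motion"]}

```bash
ls; mkdir -p pics; python3 - <<'E'
from station import arm,get_image,camera_params
import cv2,numpy as np
for n in("top","side"):
    cv2.imwrite(f"pics/{n}0.png",get_image(n)); p=camera_params(n); print(n,{k:(np.round(v,4).tolist() if not isinstance(v,str) else v) for k,v in p.items()})
o=arm.get_obs(); print(o)
E
```

```text
pics
top {'fov_y': 50.3904, 'cx': 254.1732, 'cy': 193.652, 'pose': [[-0.0259, 0.9876, -0.1549, 418.1984], [-0.9994, -0.022, 0.0271, 28.7743], [0.0233, 0.1555, 0.9876, 1049.0839], [0.0, 0.0, 0.0, 1.0]]}
side {'fov_y': 51.9507, 'cx': 254.5272, 'cy': 194.6089, 'pose': [[0.9606, 0.1999, -0.1932, 359.3805], [-0.2779, 0.7034, -0.6542, -640.7236], [0.0052, 0.6821, 0.7312, 744.19], [0.0, 0.0, 0.0, 1.0]]}
{'clock': 0.1, 'joint_pos': array([ 1.19978861,  0.33383736,  0.03986063,  1.46615503, -0.01336523,
        1.34327131, -0.05849985]), 'joint_vel': array([-0.00033842, -0.00257741,  0.0001746 , -0.00241591,  0.00186525,
        0.0001931 , -0.0006938 ]), 'tau': array([ 3.52733427e-03, -6.57810616e+01,  1.33951608e+00, -4.04712296e+01,
       -5.98079176e-02,  4.10035404e-02,  7.60718558e-05]), 'eef_pos': array([ 174.4064255 , -625.84974995,  291.46343105]), 'tcp_rot': array([ 0.56271271,  0.42790987,  0.56355422, -0.42738063]), 'wrist_force': array([-0.16116173,  0.55927671,  0.10943476]), 'moment': array([-0.06836127,  0.00199374, -0.02584403]), 'opening': 87.1165296740036}
```

View pics/top0.png

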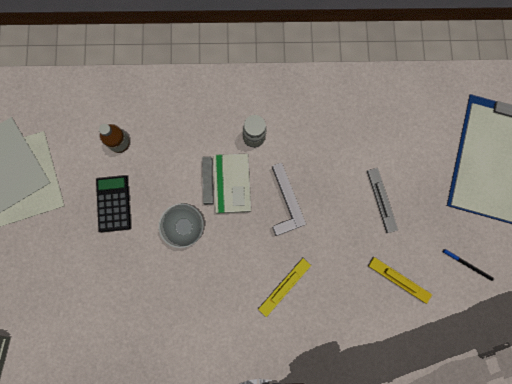

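View pics/side0.png

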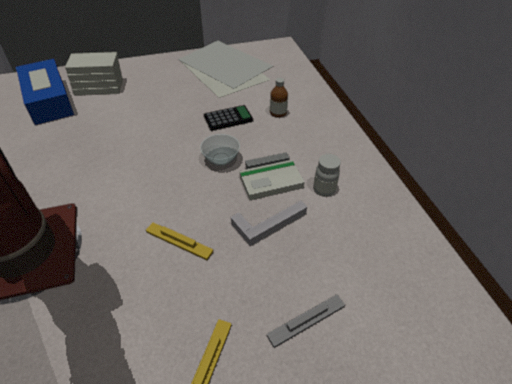

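Top view: carton at about (233,183), green band on the rail side, with the rail at (208,180). Square: corner (302,228), long leg up to (278,165), short leg to (274,231). Steel bridge at (382,200), calculator far left. The yellow bars are decoys. Next, a crop to choose the masks.

```bash
cat > h.py <<'E'
import numpy as np,cv2
from station import arm,get_image,camera_params
def K(n):
    p=camera_params(n); f=192/np.tan(np.radians(p["fov_y"])/2); return f,p["cx"],p["cy"],np.array(p["pose"])
def ray(n,uv,z):
    f,cx,cy,P=K(n); uv=np.atleast_2d(np.asarray(uv,float))
    d=np.c_[(uv[:,0]-cx)/f,-(uv[:,1]-cy)/f,-np.ones(len(uv))]@P[:3,:3].T
    t=(z-P[2,3])/d[:,2]; return P[:3,3]+t[:,None]*d
def proj(n,X):
    f,cx,cy,P=K(n); c=(np.atleast_2d(np.asarray(X,float))-P[:3,3])@P[:3,:3]
    return np.c_[cx+f*c[:,0]/-c[:,2],cy-f*c[:,1]/-c[:,2]]
E
python3 - <<'E'
import cv2,numpy as np
t=cv2.imread("pics/top0.png"); s=cv2.imread("pics/side0.png")
a=cv2.resize(t[140:245,190:410],(792,378),interpolation=cv2.INTER_NEAREST)
b=cv2.resize(s[140:350,140:360],(600,573),interpolation=cv2.INTER_NEAREST)
cv2.imwrite("pics/c1.png",a); 
h=cv2.cvtColor(t,cv2.COLOR_BGR2HSV)
for n,(u,v) in dict(bench=(340,200),carton=(240,170),green=(220,185),rail=(208,180),sq=(290,195),sqs=(282,229),bridge=(376,185),bench2=(260,200)).items(): print(n,t[v,u],h[v,u])
E
```

```text
bench [143 150 160] [ 12  27 160]
carton [151 167 167] [ 30  24 167]
green [ 53 111  36] [ 67 172 111]
rail [100 103 103] [ 30   7 103]
sq [151 149 155] [170  10 155]
sqs [153 152 159] [176  11 159]
bridge [30 32 34] [15 30 34]
bench2 [134 142 152] [ 13  30 152]
```

View pics/c1.png

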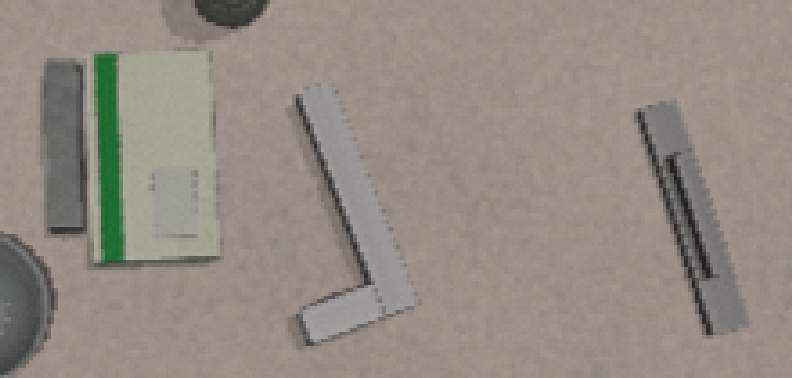

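```bash
cat > m.py <<'E'
from h import *
def avg(n,k=4): return np.mean([get_image(n).astype(float) for _ in range(k)],0)
def blob(mask,lo,seed):
    # largest-overlap contour at 4x upsample, seed=(u,v) px
    m=cv2.resize(mask.astype(np.float32),None,fx=4,fy=4,interpolation=cv2.INTER_LINEAR); m=cv2.GaussianBlur(m,(0,0),2)>.5
    cs,_=cv2.findContours(m.astype(np.uint8),cv2.RETR_EXTERNAL,cv2.CHAIN_APPROX_NONE)
    cs=[c for c in cs if cv2.contourArea(c)>lo*16]
    c=max(cs,key=lambda c:cv2.pointPolygonTest(c,(float(seed[0]*4+1.5),float(seed[1]*4+1.5)),True))
    return (c[:,0,:]-1.5)/4
def masks(im):
    B,G,R=[im[...,i] for i in range(3)]; V=im.max(2)
    return dict(sq=(R-B<11)&(V>125)&(abs(G-B)<6),carton=(((G-R>-4)&(G-B>8))|((G-R>25)))&(V>80),
      rail=(abs(R-B)<9)&(V<128)&(V>75)&(abs(G-R)<7),bridge=(R-B<9)&(V>20)&(abs(G-B)<8))
def rect(P):
    (c,s,a)=cv2.minAreaRect(P[:,:2].astype(np.float32)); c=np.array(c)
    b=cv2.boxPoints((tuple(c),s,a)); e0=b[1]-b[0];e1=b[2]-b[1]
    e=e0 if np.hypot(*e0)>np.hypot(*e1) else e1
    if e[0]<0:e=-e
    return c,sorted(s),np.degrees(np.arctan2(e[1],e[0]))
E
python3 - <<'E'
from m import *
im=avg("top"); np.save("t0.npy",im); M=masks(im)
vis=im.astype(np.uint8)
for n,z,seed in(("carton",24,(235,183)),("sq",30,(290,195)),("rail",30,(208,180)),("bridge",12,(375,180))):
    c=blob(M[n],60,seed); P=ray("top",c,z); print(n,len(c),*rect(P))
    if n=="sq":
        ap=cv2.approxPolyDP(P[:,:2].astype(np.float32)[:,None],6,True)[:,0]; print(ap.round(1))
    np.save(n+".npy",P)
for nm,uv,z in(("bottle",(112,135),0),("jar",(255,133),0),("bowl",(182,226),0)): print(nm,ray("top",uv,z))
v=np.zeros_like(vis)
for i,n in enumerate(("carton","sq","bridge")): v[...,i]=M[n]*255
v[M["rail"]]=(0,255,255)
cv2.imwrite("pics/mask.png",cv2.resize(v[120:260,180:420],None,fx=3,fy=3,interpolation=0))
E
```

```text
carton 724 [609.69525146  57.80679703] [91.49203491210938, 153.54693603515625] 1.4328715
sq 719 [565.61798096 -61.46435547] [80.20863342285156, 172.06942749023438] 19.160673
[[ 657.   -69.7]
 [ 648.9  -48.2]
 [ 513.7  -95.3]
 [ 495.4  -44.4]
 [ 474.   -53.7]
 [ 498.5 -125.5]]
rail 439 [616.43029785 119.01473236] [27.47732925415039, 121.12085723876953] 1.5633699
bridge 576 [ 557.71008301 -329.15447998] [32.8486213684082, 170.75946044921875] 13.780689
bottle [[747.8255724  371.43811921   0.        ]]
jar [[746.2612213   -6.43180822   0.        ]]
bowl [[503.01172986 186.98350931   0.        ]]
```

View pics/mask.png

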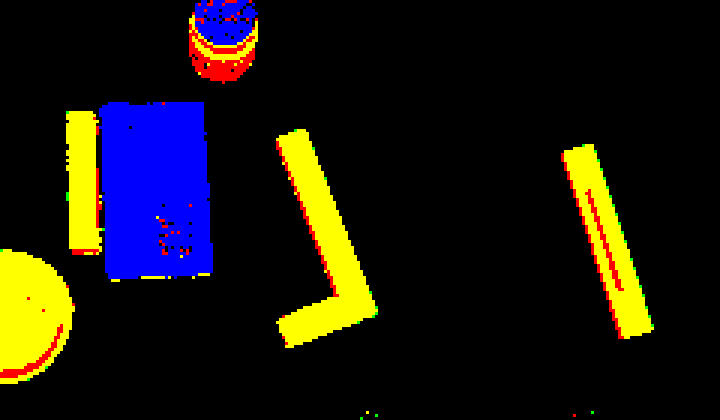

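```bash
cat > fit.py <<'E'
from m import *
from scipy.spatial.transform import Rotation as Ro
def line(P,c,th,ax,val,lo,hi,tol=5):
    """fit edge in frame (c,th deg): ax=0 edge x=val, with other coord in lo..hi; returns offset at middle, slope deg"""
    t=np.radians(th); R=np.array([[np.cos(t),-np.sin(t)],[np.sin(t),np.cos(t)]]); q=(P[:,:2]-c)@R
    k=(abs(q[:,ax]-val)<tol)&(q[:,1-ax]>lo)&(q[:,1-ax]<hi); a=np.polyfit(q[k,1-ax],q[k,ax],1)
    return round(float(np.polyval(a,(lo+hi)/2)),2),round(float(np.degrees(np.arctan(a[0]))),2),int(k.sum())
def pose():
    o=arm.get_obs(); w,x,y,z=o["tcp_rot"]; return o,np.array(o["eef_pos"]),Ro.from_quat([x,y,z,w]).as_matrix()
def go(target,yaw=None):
    """print fractions of shift/spin to a TCP target; yaw: deg of jaw axis (tool z) in world, mod 180"""
    o,p,R=pose(); d=R.T@(np.array(target)-p)/150; s=0
    cur=np.degrees(np.arctan2(R[1,2],R[0,2]))
    if yaw is not None: dy=(yaw-cur+90)%180-90; s=-dy/360
    print("t",o["clock"],"p",p.round(1),"jaw",round(cur,2),"down",R[:,0].round(4),"F",o["wrist_force"].round(2),"open",round(o["opening"],1),"q7",round(o["joint_pos"][6],2)); print("MOVE",d.round(4),"spin",round(s,4))
E
python3 - <<'E'
from fit import *
C=np.load("carton.npy"); c=np.array([610.7,57.8])
for a in((1,45,-60,60),(1,-45,-60,60),(0,75,-35,35),(0,-75,-35,35)): print("carton",a,line(C,c,1.45,*a))
S=np.load("sq.npy"); s=np.array([514.8,-95.1])
for a in((1,-25,-15,135),(1,0,10,135),(0,145,-20,-5),(0,-25,-15,45),(0,0,10,45),(1,55,-20,-5)): print("sq",a,line(S,s,19.2,*a))
Rl=np.load("rail.npy"); r=np.array([616.9,119])
for a in((1,12,-50,50),(1,-12,-50,50),(0,60,-8,8),(0,-60,-8,8)): print("rail",a,line(Rl,r,1.45,*a))
B=np.load("bridge.npy"); b=np.array([557.7,-329.2])
for a in((1,14,-75,75),(1,-14,-75,75),(0,85,-9,9),(0,-85,-9,9)): print("bridge",a,line(B,b,13.8,*a))
im=avg("side",4);M=masks(im)
for n,seed,z,c0,th in(("sq",(245,230),30,s,19.2),("carton",(275,178),24,c,1.45),("bridge",(330,310),12,b,13.8)):
    P=ray("side",blob(M[n],60,seed),z); print("side",n,*rect(P))
    for a in {"sq":((1,-25,-15,135),(1,0,10,135),(0,145,-20,-5),(0,-25,-15,45),(1,55,-20,-5)),"carton":((1,45,-60,60),(1,-45,-60,60),(0,75,-35,35),(0,-75,-35,35)),"bridge":((1,14,-75,75),(0,85,-9,9),(0,-85,-9,9))}[n]:
        try: print(a,line(P,c0,th,*a,tol=7))
        except Exception as e: print(a,"-")
go([503,-85,291],109)
E
```

```text
carton (1, 45, -60, 60) (44.43, -0.17, 185)
carton (1, -45, -60, 60) (-44.21, 0.53, 184)
carton (0, 75, -35, 35) (73.38, 1.64, 108)
carton (0, -75, -35, 35) (-76.63, 0.05, 110)
sq (1, -25, -15, 135) (-23.98, 0.05, 219)
sq (1, 0, 10, 135) (-0.65, -0.06, 183)
sq (0, 145, -20, -5) (144.06, -4.12, 22)
sq (0, -25, -15, 45) (-24.95, 0.13, 91)
sq (0, 0, 10, 45) (-1.31, -1.26, 52)
sq (1, 55, -20, -5) (54.42, -0.4, 22)
rail (1, 12, -50, 50) (12.37, -0.13, 155)
rail (1, -12, -50, 50) (-10.89, -1.17, 157)
rail (0, 60, -8, 8) (59.69, 2.6, 25)
rail (0, -60, -8, 8) (-58.51, 2.76, 26)
bridge (1, 14, -75, 75) (15.29, -0.04, 222)
bridge (1, -14, -75, 75) (-14.67, 0.28, 222)
bridge (0, 85, -9, 9) (84.39, 0.47, 26)
bridge (0, -85, -9, 9) (-84.39, 0.31, 26)
side sq [568.07342529 -62.10551453] [100.13800048828125, 233.61056518554688] 11.252116
(1, -25, -15, 135) (-25.57, -0.13, 203)
(1, 0, 10, 135) (1.3, -1.23, 195)
(0, 145, -20, -5) (150.85, -34.98, 13)
(0, -25, -15, 45) (-24.22, -0.51, 75)
(1, 55, -20, -5) (55.62, -0.51, 20)
side carton [610.03222656  53.74983597] [94.4822769165039, 153.18289184570312] 1.2690325
(1, 45, -60, 60) (41.3, 0.34, 169)
(1, -45, -60, 60) (-47.15, 0.02, 177)
(0, 75, -35, 35) (73.23, 1.33, 71)
(0, -75, -35, 35) (-75.1, -1.63, 79)
side bridge [ 557.83996582 -335.56640625] [34.510765075683594, 174.820556640625] 13.744312
(1, 14, -75, 75) (9.83, 0.06, 250)
(0, 85, -9, 9) (85.52, -1.0, 30)
(0, -85, -9, 9) (-87.14, 6.47, 36)
t 0.5 p [ 174.5 -626.1  292.2] jaw -74.43 down [ 0.e+00  1.e-04 -1.e+00] F [ 0.16  0.33 -0.02] open 87.0 q7 -0.06
MOVE [ 0.0084  3.078  -2.8872] spin -0.0095
```

>>> apply_moves --motion '[[[0,0.5,-0.47,0],[0,1,-0.94,0],[0,1,-0.94,0],[0,1,-0.94,0],[0,1,-0.94,0],[0,1,-0.94,0],[0,1,-0.94,0]]]' --gripper -1 --squeeze 30

```text
clock: 1.08
eef_pos: [282.9, -448.2, 292.9]
tcp_rot: [0.564, 0.426, 0.564, -0.426]
wrist_force: [-1.1, -0.6, -0.5]
opening: 86.8
```

>>> apply_moves --motion '[[[0,0.5,-0.47,0],[0,1,-0.94,0],[0,1,-0.94,0],[0,1,-0.94,0],[0,1,-0.94,0],[0,1,-0.94,0],[0,1,-0.94,0]]]'

```text
clock: 1.67
eef_pos: [389.5, -270.9, 293.1]
tcp_rot: [0.565, 0.425, 0.564, -0.426]
wrist_force: [0.5, -1.0, 0.4]
opening: 87.1
```

>>> apply_moves --motion '[[[0,0.5,-0.47,0],[0,1,-0.94,0],[0,1,-0.94,0],[0,1,-0.94,0],[0,1,-0.94,0],[0,1,-0.94,0],[0,1,-0.94,0]]]'

```text
clock: 2.25
eef_pos: [495.6, -94.2, 292.8]
tcp_rot: [0.565, 0.425, 0.565, -0.425]
wrist_force: [0.1, -1.3, 0.4]
opening: 86.8
```

```bash
python3 -c "
from fit import *
go([498.1,-85,150],109.2)"
```

```text
t 2.25 p [495.6 -94.2 292.8] jaw -73.92 down [ 1.1e-03 -7.0e-04 -1.0e+00] F [ 0.06 -1.33  0.38] open 86.8 q7 -1.22
MOVE [ 0.9522  0.0319 -0.0554] spin -0.0087
```

>>> apply_moves --motion '[[[0.3,0.032,-0.055,-0.009],[0.6,0.032,-0.055,-0.009],[0.95,0.032,-0.055,-0.009],[0.95,0.032,-0.055,-0.009],[0.95,0.032,-0.055,-0.009],[0.95,0.032,-0.055,-0.009],[0.95,0.032,-0.055,-0.009],[0.95,0.032,-0.055,-0.009]]]'

```text
clock: 2.92
eef_pos: [499.3, -86.2, 152.4]
tcp_rot: [0.578, 0.41, 0.575, -0.409]
wrist_force: [0.5, 0.5, 0.1]
opening: 87.3
```

```bash
python3 -c "
from fit import *
go([498.1,-85,112],109.2)
a=get_image('side')[150:300,170:350]; b=get_image('top')[130:280,190:370]
v=np.hstack([cv2.resize(x,(400,333),interpolation=cv2.INTER_CUBIC) for x in(a,b)]); cv2.imwrite('pics/g1.png',v)"
```

```text
t 2.9167 p [499.3 -86.2 152.4] jaw -70.77 down [ 0.0042 -0.0018 -1.    ] F [0.5  0.53 0.08] open 87.3 q7 -1.25
MOVE [ 0.269  -0.0055 -0.0109] spin 0.0001
```

View pics/g1.png

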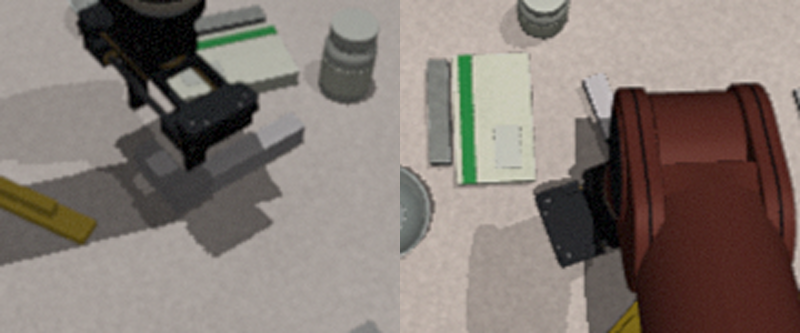

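```bash
python3 -c "
from fit import *
o,p,R=pose()
for w in(43.5,51,58.5):
  for yy in(-9,0,9): print(w,yy,((proj('side',p+R@np.array([70,yy,w]))[0]-[170,150])*400/180).round(1), w,((proj('side',p+R@np.array([70,yy,-w]))[0]-[170,150])*400/180).round(1))
im=get_image('side'); 
cv2.imwrite('pics/g2.png',cv2.resize(im[185:255,215:305],None,fx=8,fy=8,interpolation=cv2.INTER_CUBIC))
for w in (43.5,58.5): print(((proj('side',p+R@np.array([70,0,w]))[0]-[215,185])*8).round(0))
"
```

```text
43.5 -9 [182.3 164.4] 43.5 [133.2 110.1]
43.5 0 [189.9 160.2] 43.5 [140.6 106.3]
43.5 9 [197.4 156. ] 43.5 [147.9 102.6]
51 -9 [186.8 169.3] 51 [129.3 105.7]
51 0 [194.4 165.1] 51 [136.6 102. ]
51 9 [201.9 160.9] 51 [143.9  98.3]
58.5 -9 [191.3 174.3] 58.5 [125.3 101.3]
58.5 0 [198.9 170.1] 58.5 [132.6  97.6]
58.5 9 [206.5 165.8] 58.5 [139.9  94. ]
[323. 297.]
[356. 332.]
```

View pics/g2.png

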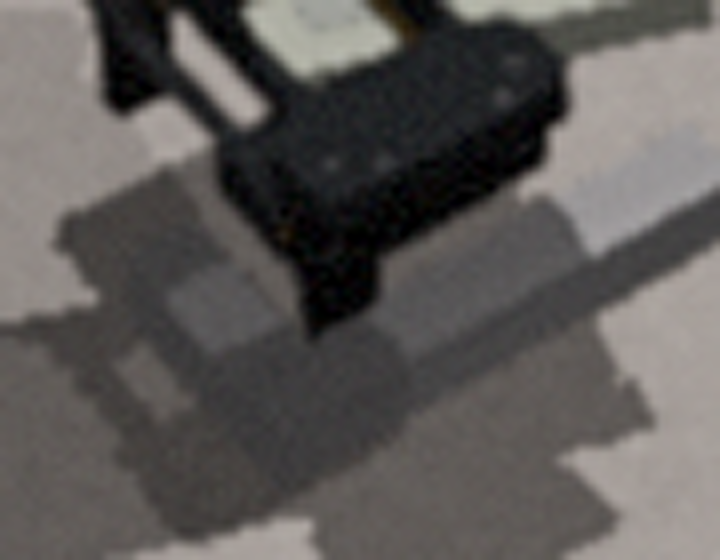

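Side crop: the fingertip at (315,340) fits its projected position. The side view also puts the square within about 1 mm of my estimate. I'll descend with the grip 2 mm further from the carton.

```bash
python3 -c "
from fit import *
go([496.2,-85.7,76],109.2)"
```

```text
t 3.0667 p [498.8 -85.4 151.7] jaw -70.7 down [ 0.0034 -0.0015 -1.    ] F [ 0.01 -0.28  0.41] open 86.9 q7 -1.25
MOVE [ 0.5047 -0.0185 -0.0053] spin 0.0003
```

>>> apply_moves --motion '[[[0.1,-0.0185,-0.0055,0],[0.2,-0.0185,-0.0055,0],[0.25,-0.0185,-0.0055,0],[0.27,-0.0185,-0.0055,0],[0.3,-0.0185,-0.0055,0],[0.3,-0.0185,-0.0055,0]]]'

```text
clock: 3.57
eef_pos: [496.1, -85.6, 106.5]
tcp_rot: [0.578, 0.409, 0.576, -0.409]
wrist_force: [-0.4, -1.1, 0.4]
opening: 86.9
```

```bash
python3 -c "
from fit import *
go([496.2,-85.7,76],109.2)"
```

```text
t 3.5667 p [496.1 -85.6 106.5] jaw -70.7 down [ 0.0031 -0.0015 -1.    ] F [-0.38 -1.07  0.44] open 86.9 q7 -1.28
MOVE [ 0.2035 -0.      0.0003] spin 0.0003
```

Next, down slowly, watching the force.

>>> apply_moves --motion '[[[0.03,0,0,0],[0.06,0,0,0],[0.08,0,0,0],[0.09,0,0,0],[0.1,0,0,0],[0.1,0,0,0]]]'

```text
clock: 4.07
eef_pos: [496.0, -85.6, 91.3]
tcp_rot: [0.578, 0.409, 0.576, -0.409]
wrist_force: [-0.0, -0.2, -0.6]
opening: 87.1
```

>>> apply_moves --motion '[[[0.03,0,0,0],[0.06,0,0,0],[0.08,0,0,0],[0.1,0,0,0],[0.1,0,0,0]]]'

```text
clock: 4.48
eef_pos: [495.7, -85.6, 75.5]
tcp_rot: [0.577, 0.409, 0.576, -0.409]
wrist_force: [-1.3, -0.2, 0.7]
opening: 87.1
```

>>> apply_moves --motion '[[[0,0,0,0],[0,0,0,0],[0,0,0,0],[0,0,0,0],[0,0,0,0],[0,0,0,0]]]' --gripper 1 --squeeze 10

```text
clock: 4.98
eef_pos: [495.6, -85.6, 75.5]
tcp_rot: [0.577, 0.409, 0.576, -0.409]
wrist_force: [-0.3, 0.2, -1.5]
opening: 80.3
```

```bash
python3 -c "
from fit import *
go([496.2,-85.7,76],91.5)"
```

```text
t 4.9833 p [495.6 -85.6  75.5] jaw -70.7 down [ 0.0016 -0.001  -1.    ] F [-0.26  0.18 -1.48] open 80.3 q7 -1.31
MOVE [-0.0034  0.0035  0.0021] spin 0.0494
```

>>> apply_moves --motion '[[[0,0,0,0.008],[0,0,0,0.016],[0,0,0,0.024],[0,0,0,0.032],[0,0,0,0.04],[0,0,0,0.046],[0,0,0,0.0495],[0,0,0,0.0495],[0,0,0,0.0495]]]' --squeeze 25

```text
clock: 5.73
eef_pos: [495.5, -85.7, 75.5]
tcp_rot: [0.507, 0.493, 0.506, -0.493]
wrist_force: [-0.2, -0.9, -2.0]
opening: 79.7
```

```bash
python3 -c "
from fit import *
go([515,8,75.5],91.5)"
```

```text
t 5.7333 p [495.5 -85.7  75.5] jaw -88.47 down [ 0.0015 -0.0012 -1.    ] F [-0.21 -0.95 -1.98] open 79.7 q7 -1.6
MOVE [-0.0007  0.1463 -0.6212] spin 0.0001
```

>>> apply_moves --motion '[[[0,0.02,-0.06,0],[0,0.04,-0.14,0],[0,0.06,-0.22,0],[0,0.08,-0.32,0],[0,0.1,-0.42,0],[0,0.12,-0.5,0],[0,0.14,-0.57,0],[0,0.146,-0.62,0],[0,0.146,-0.62,0],[0,0.146,-0.62,0]]]'

```text
clock: 6.57
eef_pos: [515.0, 8.3, 75.5]
tcp_rot: [0.508, 0.493, 0.506, -0.493]
wrist_force: [-0.4, 0.2, -0.7]
opening: 79.9
```

```bash
python3 -c "
from fit import *
go([515,8,75.5],91.5)
a=get_image('side')[130:250,190:340]; b=get_image('top')[130:250,190:340]
v=np.hstack([cv2.resize(x,(400,320),interpolation=cv2.INTER_CUBIC) for x in(a,b)]); cv2.imwrite('pics/g3.png',v)"
```

```text
t 6.5667 p [515.    8.3  75.5] jaw -88.4 down [ 0.0017 -0.001  -1.    ] F [-0.37  0.21 -0.73] open 79.9 q7 -1.81
MOVE [-0.0003 -0.0003  0.0018] spin 0.0003
```

View pics/g3.png

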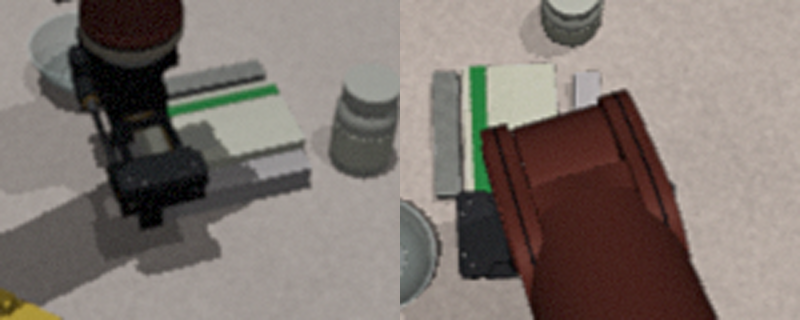

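```bash
cat > gap.py <<'E'
from fit import *
def gap():
    im=avg("top",6); M=masks(im)
    for v in range(152,166,2):
        r=im[v-1:v+2].mean(0); sub=np.arange(236,300,.1)
        g=[np.interp(sub,np.arange(512),r[:,i]) for i in range(3)]
        yl=g[1]-g[0]                    # green minus blue: carton ~+16, bench ~+8, square ~-1
        rb=g[2]-g[0]                    # bench ~18, square ~5
        if v==152: print("g-b",r[238:296:2,1].round()-r[238:296:2,0].round()); print("G",r[238:296:2,1].round())
    o,p,R=pose(); return im
if __name__=="__main__":
    im=gap(); M=masks(im); v0,v1=157,167
    for n,s,z in(("carton",(235,160),24),("sq",(262,162),30)):
        P=ray("top",blob(M[n],30,s),z); k=(P[:,0]>645)&(P[:,0]<670)
        q=P[k]; lo=q[q[:,1]<q[:,1].mean()]; hi=q[q[:,1]>=q[:,1].mean()]
        print(n,"y edges at x~657",np.median(lo[:,1]).round(2),np.median(hi[:,1]).round(2),"xmax",P[:,0].max().round(1))
E
python3 gap.py
```

```text
g-b [8. 8. 7. 8. 8. 8. 8. 9. 8. 8. 9. 7. 8. 8. 8. 8. 8. 8. 9. 8. 8. 7. 8. 8.
 7. 8. 7. 8. 7.]
G [168. 164. 165. 154. 160. 172. 176. 180. 175. 173. 172. 174. 174. 173.
 172. 175. 172. 172. 176. 177. 171. 170. 170. 169. 167. 171. 170. 171.
 172.]
carton y edges at x~657 15.87 102.76 xmax 685.5
sq y edges at x~657 -27.58 -2.43 xmax 674.1
```

>>> apply_moves --motion '[[[0,0,-0.015,0],[0,0,-0.03,0],[0,0,-0.045,0],[0,0,-0.06,0],[0,0,-0.07,0],[0,0,-0.08,0],[0,0,-0.08,0],[0,0,-0.08,0]]]'

```text
clock: 7.63
eef_pos: [514.6, 19.8, 75.4]
tcp_rot: [0.507, 0.493, 0.506, -0.493]
wrist_force: [-1.0, 1.3, -0.4]
opening: 80.0
```

>>> apply_moves --motion '[[[0,0,-0.004,0],[0,0,-0.008,0],[0,0,-0.012,0],[0,0,-0.013,0]]]'

```text
clock: 7.97
eef_pos: [514.6, 21.6, 75.4]
tcp_rot: [0.507, 0.493, 0.506, -0.493]
wrist_force: [0.7, -2.1, -0.4]
opening: 80.0
```

```bash
python3 -c "
from fit import *
go([515,25.5,75.5],91.5)"; python3 gap.py | tail -2
```

```text
t 7.9667 p [514.6  21.6  75.4] jaw -88.49 down [ 0.0015 -0.0012 -1.    ] F [ 0.7  -2.14 -0.44] open 80.0 q7 -1.84
MOVE [-0.0006  0.0035 -0.0256] spin 0.0
carton y edges at x~657 13.81 102.78 xmax 685.5
sq y edges at x~657 -13.23 10.15 xmax 674.3
```

```bash
cat > gap.py <<'E'
from fit import *
F=[];I=[]
for _ in range(8): I.append(get_image("top").astype(float)); F.append(arm.get_obs()["wrist_force"])
im=np.mean(I,0); M=masks(im); M["green"]=(im[...,1]-im[...,2]>25)
print("F",np.mean(F,0).round(2),"sd",np.std(F,0).round(2))
for n,s,z in(("carton",(235,160),24),("green",(220,175),24),("sq",(262,162),30)):
    P=ray("top",blob(M[n],20,s),z); k=(P[:,0]>640)&(P[:,0]<672)
    q=P[k]; m=q[:,1].mean(); print(n,"y edges",np.mean(q[q[:,1]<m,1]).round(2),np.mean(q[q[:,1]>=m,1]).round(2),"xmax",np.sort(P[:,0])[-8].round(2))
go([521.4,25.5,75.5],91.5)
E
python3 gap.py
```

```text
F [-0.03 -1.51 -0.  ] sd [0.42 0.4  0.24]
carton y edges 14.53 102.94 xmax 685.45
green y edges 81.86 97.66 xmax 682.8
sq y edges -10.39 8.14 xmax 674.14
t 8.6667 p [514.6  21.7  75.4] jaw -88.49 down [ 0.0016 -0.0011 -1.    ] F [ 0.46 -1.24 -0.22] open 79.8 q7 -1.84
MOVE [-0.0005  0.0461 -0.0243] spin 0.0
```

>>> apply_moves --motion '[[[0,0,-0.004,0],[0,0,-0.008,0],[0,0,-0.01,0],[0,0,-0.01,0]]]'

```text
clock: 9.0
eef_pos: [514.5, 23.4, 75.4]
tcp_rot: [0.507, 0.493, 0.506, -0.493]
wrist_force: [0.3, -0.6, -0.1]
opening: 79.5
```

```bash
python3 gap.py
```

```text
F [-0.22 -0.36 -0.12] sd [0.53 0.61 0.47]
carton y edges 13.89 102.79 xmax 685.45
green y edges 81.65 97.66 xmax 682.8
sq y edges -7.83 10.21 xmax 674.24
t 9.4 p [514.5  23.4  75.4] jaw -88.47 down [ 0.0015 -0.001  -1.    ] F [ 0.32  0.41 -0.14] open 80.1 q7 -1.84
MOVE [-0.0005  0.0463 -0.013 ] spin 0.0001
```

>>> apply_moves --motion '[[[0,0.01,0,0],[0,0.02,0,0],[0,0.03,0,0],[0,0.036,0,0],[0,0.036,0,0]]]'

```text
clock: 9.82
eef_pos: [519.5, 23.7, 75.4]
tcp_rot: [0.507, 0.493, 0.506, -0.493]
wrist_force: [-3.9, 1.0, 5.4]
opening: 79.5
```

>>> apply_moves --motion '[[[0,0,-0.004,0],[0,0,-0.008,0],[0,0,-0.01,0],[0,0,-0.01,0]]]'

```text
clock: 10.15
eef_pos: [519.6, 24.7, 75.5]
tcp_rot: [0.507, 0.493, 0.506, -0.494]
wrist_force: [-0.1, -3.9, 1.5]
opening: 79.7
```

```bash
python3 gap.py
```

```text
F [-0.19 -3.9   0.63] sd [0.43 0.4  0.46]
carton y edges 26.12 102.79 xmax 685.45
green y edges 81.65 97.66 xmax 682.8
sq y edges -5.28 11.89 xmax 679.46
t 10.55 p [519.5  25.1  75.4] jaw -88.46 down [ 4.0e-04 -1.1e-03 -1.0e+00] F [-0.27 -3.77  0.58] open 79.8 q7 -1.85
MOVE [-0.0004  0.0128 -0.0021] spin 0.0001
```

>>> apply_moves --motion '[[[0,0.003,0,0],[0,0.006,0,0],[0,0.008,0,0],[0,0.008,0,0]]]'

```text
clock: 10.88
eef_pos: [519.7, 25.2, 75.4]
tcp_rot: [0.507, 0.492, 0.507, -0.494]
wrist_force: [-6.4, -4.1, 8.5]
opening: 79.9
```

```bash
python3 gap.py
```

```text
F [-6.45 -4.2   7.85] sd [0.19 0.35 0.56]
carton y edges 28.25 102.78 xmax 685.45
green y edges 81.81 97.66 xmax 682.8
sq y edges -5.55 11.88 xmax 679.41
t 11.2833 p [519.6  25.1  75.4] jaw -88.46 down [-0.002  -0.0016 -1.    ] F [-6.11 -4.23  7.13] open 80.4 q7 -1.85
MOVE [-0.0007  0.0119 -0.0021] spin 0.0001
```

>>> apply_moves --motion '[[[-0.003,0.004,0,0],[-0.004,0.008,0,0],[-0.004,0.011,0,0],[-0.004,0.011,0,0]]]'

```text
clock: 11.62
eef_pos: [521.1, 25.5, 75.7]
tcp_rot: [0.506, 0.492, 0.507, -0.494]
wrist_force: [-1.8, -1.3, -0.2]
opening: 79.7
```

```bash
python3 gap.py
```

```text
F [-1.18 -0.53 -1.84] sd [0.71 0.57 0.51]
carton y edges 30.24 94.45 xmax 685.5
green y edges 81.49 97.66 xmax 682.8
sq y edges -1.68 12.77 xmax 679.61
t 12.0167 p [521.4  25.5  76. ] jaw -88.44 down [-0.0017 -0.0012 -1.    ] F [-1.09 -0.11 -1.71] open 79.8 q7 -1.85
MOVE [ 0.0035 -0.0001 -0.    ] spin 0.0002
```

```bash
python3 -c "
from fit import *
a=get_image('side')[145:230,215:320]; b=get_image('top')[145:230,200:305]
v=np.hstack([cv2.resize(x,(400,324),interpolation=cv2.INTER_CUBIC) for x in(a,b)]); cv2.imwrite('pics/g4.png',v)"
```

```text
(no output)
```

View pics/g4.png

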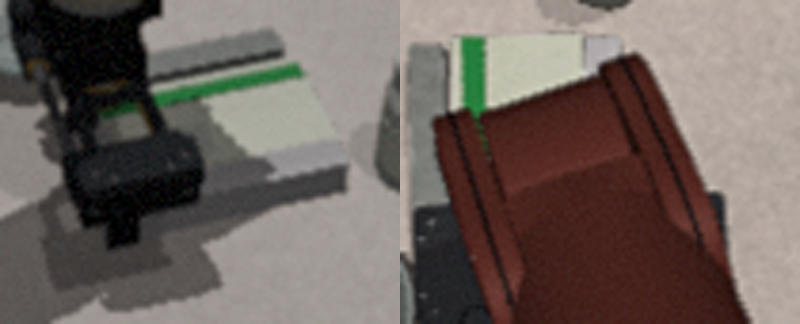

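```bash
python3 - <<'E'
from fit import *
for n,rows in(("top",None),):
    im=avg(n,8)
    # profile along world x across the far end, at several y, z=30 (square) and z=24 (carton)
    for y,z,lab in((9,30,"sq"),(4,30,"sq"),(0,30,"sq"),(-4,30,"sq"),(25,24,"ca"),(40,24,"ca"),(60,24,"ca"),(75,24,"ca")):
        xs=np.arange(665,700,.25); uv=proj(n,np.c_[xs,np.full_like(xs,y)+(xs-610)*.026*0,np.full_like(xs,z)]).astype(np.float32)
        pr=cv2.remap(im.astype(np.float32),uv[None,:,0],uv[None,:,1],cv2.INTER_LINEAR)[0]
        s=pr[:,2]-pr[:,0] if lab=="sq" else pr[:,2]-pr[:,1]
        a,b=np.median(s[:16]),np.median(s[-30:]); k=np.where((s-a)/(b-a)>.5)[0]
        print(lab,y,round(a,1),round(b,1),"edge x",xs[k[0]] if len(k) else None)
im=avg("side",8)
for y,z,lab in((5,30,"sq"),(0,30,"sq"),(-5,30,"sq"),(25,24,"ca"),(40,24,"ca"),(60,24,"ca")):
    xs=np.arange(655,700,.25); uv=proj("side",np.c_[xs,np.full_like(xs,y),np.full_like(xs,z)]).astype(np.float32)
    pr=cv2.remap(im.astype(np.float32),uv[None,:,0],uv[None,:,1],cv2.INTER_LINEAR)[0]; s=pr[:,2]-pr[:,0] if lab=="sq" else pr[:,2]-pr[:,1]
    a,b=np.median(s[:16]),np.median(s[-30:]); k=np.where((s-a)/(b-a)>.5)[0]; print("side",lab,y,round(a,1),round(b,1),xs[k[0]] if len(k) else None)
E
```

```text
sq 9 4.0 16.9 edge x 680.0
sq 4 4.2 17.0 edge x 680.0
sq 0 4.9 17.5 edge x 680.75
sq -4 6.2 17.7 edge x 680.5
ca 25 0.7 9.9 edge x 684.5
ca 40 0.8 10.9 edge x 684.75
ca 60 0.4 12.3 edge x 684.75
ca 75 0.6 12.0 edge x 684.0
side sq 5 1.3 10.6 681.0
side sq 0 1.7 10.7 681.25
side sq -5 1.8 10.7 681.5
side ca 25 -0.6 6.4 685.5
side ca 40 -0.8 6.8 685.5
side ca 60 -0.5 7.1 685.0
```

>>> apply_moves --motion '[[[0,0.002,-0.003,0],[0,0.004,-0.006,0],[0,0.004,-0.006,0],[0,0.004,-0.006,0]]]'

```text
clock: 13.25
eef_pos: [521.5, 25.7, 75.9]
tcp_rot: [0.506, 0.492, 0.507, -0.495]
wrist_force: [-3.2, -1.8, -1.2]
opening: 80.0
```

```bash
python3 gap.py
```

```text
F [-2.12 -1.72 -2.66] sd [0.43 0.46 0.77]
carton y edges 30.7 93.24 xmax 685.5
green y edges 82.29 97.66 xmax 685.29
sq y edges -1.72 12.63 xmax 679.61
t 13.65 p [521.9  26.1  76. ] jaw -88.47 down [-0.0019 -0.0015 -1.    ] F [-2.6  -1.17 -3.24] open 79.7 q7 -1.85
MOVE [ 0.003  -0.0035  0.0036] spin 0.0001
```

>>> apply_moves --motion '[[[0.003,0,0,0],[0.004,0,0,0],[0.004,0,0,0]]]'

```text
clock: 13.9
eef_pos: [521.9, 26.1, 75.5]
tcp_rot: [0.507, 0.492, 0.507, -0.494]
wrist_force: [-3.9, -2.0, -0.0]
opening: 80.0
```

>>> apply_moves --motion '[[[0,0,0,0],[0,0,0,0],[0,0,0,0],[0,0,0,0],[0,0,0,0],[0,0,0,0]]]' --gripper -1

```text
clock: 14.4
eef_pos: [522.1, 26.2, 75.6]
tcp_rot: [0.507, 0.493, 0.507, -0.494]
wrist_force: [-0.2, -0.1, -0.1]
opening: 87.0
```

>>> apply_moves --motion '[[[-0.1,0,0,0],[-0.25,0,0,0],[-0.5,0,0,0],[-0.75,0,0,0],[-1,0,0,0],[-1,0,0,0],[-1,0,0,0]]]'

```text
clock: 14.98
eef_pos: [523.6, 26.6, 227.9]
tcp_rot: [0.508, 0.494, 0.505, -0.493]
wrist_force: [-0.6, 0.4, -0.3]
opening: 87.2
```

```bash
python3 -c "
from fit import *
go([521,-200,250],0)"
```

```text
t 14.9833 p [523.6  26.6 227.9] jaw -88.47 down [ 0.0035 -0.0018 -1.    ] F [-0.59  0.44 -0.3 ] open 87.2 q7 -1.75
MOVE [-0.1444 -0.0571  1.5098] spin -0.2457
```

>>> apply_moves --motion '[[[0,0,0.3,0],[0,0.02,0.6,0],[0,0.05,1,0],[0,0.05,1,0],[0,0.05,1,0],[0,0.05,1,0]]]'

```text
clock: 15.48
eef_pos: [534.3, -124.8, 226.5]
tcp_rot: [0.506, 0.494, 0.505, -0.494]
wrist_force: [0.1, 0.7, 0.1]
opening: 86.9
```

>>> apply_moves --motion '[[[0,0.05,0.4,-0.017],[0,0.1,0.8,-0.034],[0,0.1,1,-0.034],[0,0.1,1,-0.034],[0,0.1,1,-0.034],[0,0.1,1,-0.034]]]'

```text
clock: 15.98
eef_pos: [552.5, -274.6, 225.2]
tcp_rot: [0.555, 0.438, 0.556, -0.438]
wrist_force: [0.8, 0.6, -1.1]
opening: 86.7
```

```bash
cat > gap2.py <<'E'
from fit import *
import sys
im=avg("top",6); M=masks(im)
def prof(n,im,p0,d,z,lo,hi,f,n0=None):
    s=np.arange(lo,hi,.2); X=np.c_[p0[0]+s*d[0],p0[1]+s*d[1],np.full_like(s,z)]; uv=proj(n,X).astype(np.float32)
    return s,cv2.remap(im.astype(np.float32),uv[None,:,0],uv[None,:,1],cv2.INTER_LINEAR)[0]
P=ray("top",blob(M["sq"],60,(262,175)),30); print("sq",*rect(P))
O=np.array([536.3,11.5]); 
for a in((1,-25,-15,135),(0,145,-20,-5),(0,-25,-15,45),(0,0,8,45),(1,55,-20,-5),(1,0,10,135)):
    try: print(a,line(P,O,1.5,*a))
    except Exception as e: print(a,"-")
C=ray("top",blob(M["carton"],60,(235,183)),24); c=np.array([610.7,57.8])
for a in((1,45,-60,60),(1,-45,-60,60),(0,75,-35,35),(0,-75,-35,35)):
    try: print("carton",a,line(C,c,1.45,*a))
    except Exception: print(a,"-")
cv2.imwrite("pics/after.png",cv2.resize(im[145:235,190:290].astype(np.uint8),None,fx=6,fy=6,interpolation=cv2.INTER_CUBIC))
go([557.5,-329,150],103.8)
E
python3 gap2.py
```

```text
sq [596.79638672  25.9707222 ] [82.1954116821289, 171.78347778320312] -1.3643645
(1, -25, -15, 135) (-24.45, -0.09, 232)
(0, 145, -20, -5) (143.26, -4.06, 23)
(0, -25, -15, 45) (-24.27, -0.16, 96)
(0, 0, 8, 45) (-0.26, 0.09, 59)
(1, 55, -20, -5) (55.66, 6.71, 24)
(1, 0, 10, 135) (-0.22, 0.21, 194)
carton (1, 45, -60, 60) (45.06, -0.24, 185)
carton (1, -45, -60, 60) (-43.27, -0.07, 184)
carton (0, 75, -35, 35) (73.84, 1.99, 108)
carton (0, -75, -35, 35) (-75.18, -2.57, 110)
t 16.2833 p [ 553.1 -272.8  226.8] jaw -76.29 down [ 0.0011 -0.001  -1.    ] F [0.83 0.66 0.21] open 86.9 q7 -1.03
MOVE [ 0.5124 -0.0609  0.3704] spin -0.0003
```

View pics/after.png

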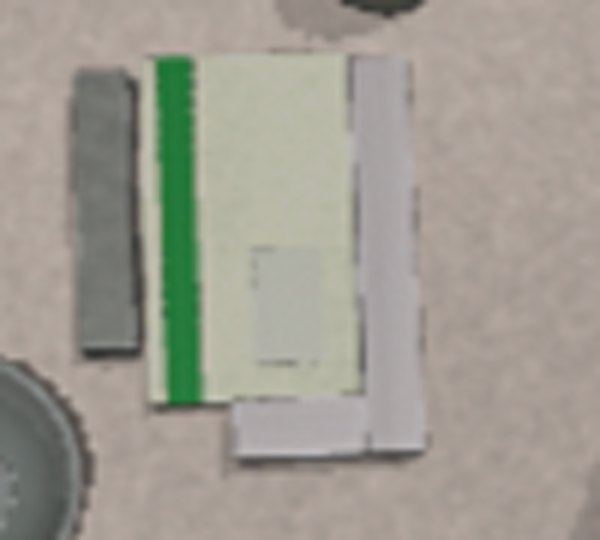

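After crop: both inside edges show flush against the carton, and the carton has moved about 0.5 mm or less. Next, the bridge.

>>> apply_moves --motion '[[[0.1,-0.06,0.2,0],[0.25,-0.06,0.372,0],[0.4,-0.06,0.372,0],[0.52,-0.06,0.372,0],[0.52,-0.06,0.372,0],[0.52,-0.06,0.372,0],[0.52,-0.06,0.372,0]]]'

```text
clock: 16.87
eef_pos: [558.6, -328.7, 150.3]
tcp_rot: [0.557, 0.437, 0.555, -0.436]
wrist_force: [0.1, 0.4, 0.1]
opening: 87.0
```

```bash
python3 -c "
from fit import *
go([557.6,-329,85],103.9)
a=get_image('side')[240:360,230:390]; cv2.imwrite('pics/b1.png',cv2.resize(a,None,fx=4,fy=4,interpolation=cv2.INTER_CUBIC))"
```

```text
t 16.8667 p [ 558.6 -328.7  150.3] jaw -76.23 down [ 0.0027 -0.0015 -1.    ] F [0.12 0.37 0.07] open 87.0 q7 -0.97
MOVE [ 4.355e-01 -7.700e-03 -2.000e-04] spin -0.0004
```

View pics/b1.png

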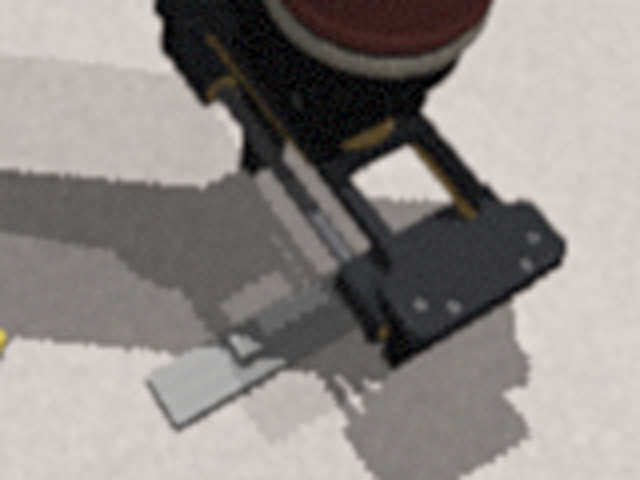

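>>> apply_moves --motion '[[[0.1,-0.008,0,0],[0.2,-0.008,0,0],[0.28,-0.008,0,0],[0.34,-0.008,0,0],[0.38,-0.008,0,0],[0.41,-0.008,0,0],[0.43,-0.008,0,0],[0.435,-0.008,0,0],[0.435,-0.008,0,0]]]'

```text
clock: 17.67
eef_pos: [557.9, -329.4, 85.7]
tcp_rot: [0.558, 0.437, 0.555, -0.436]
wrist_force: [0.0, 0.2, 0.7]
opening: 87.1
```

>>> apply_moves --motion '[[[0,0,0,0],[0,0,0,0],[0,0,0,0],[0,0,0,0],[0,0,0,0],[0,0,0,0],[0,0,0,0],[0,0,0,0],[0,0,0,0],[0,0,0,0]]]' --gripper 1 --squeeze 30

```text
clock: 18.5
eef_pos: [557.9, -329.4, 85.7]
tcp_rot: [0.558, 0.437, 0.555, -0.436]
wrist_force: [1.0, 0.3, 0.7]
opening: 28.5
```

>>> apply_moves --motion '[[[0,0,0,0],[0,0,0,0],[0,0,0,0],[0,0,0,0],[0,0,0,0],[0,0,0,0]]]'

```text
clock: 19.0
eef_pos: [558.0, -329.7, 85.8]
tcp_rot: [0.558, 0.437, 0.555, -0.436]
wrist_force: [-0.2, -3.2, 0.4]
opening: 13.6
```

>>> apply_moves --motion '[[[0,0,0,0],[-0.02,0,0,0],[-0.08,0,0,0],[-0.2,0,0,0],[-0.4,0,0,0],[-0.6,0,0,0],[-0.8,0,0,0],[-0.8,0,0,0],[-0.8,0,0,0]]]'

```text
clock: 19.75
eef_pos: [558.2, -329.3, 208.0]
tcp_rot: [0.559, 0.437, 0.554, -0.436]
wrist_force: [0.2, 0.3, -4.6]
opening: 13.6
```

```bash
python3 -c "
from fit import *
go([610,59,206],1.45)"
```

```text
t 19.75 p [ 558.2 -329.3  208. ] jaw -76.23 down [ 0.0068 -0.004  -1.    ] F [ 0.17  0.32 -4.64] open 13.6 q7 -0.96
MOVE [ 0.0052  0.9513 -2.4322] spin -0.2158
```

>>> apply_moves --motion '[[[0,0.1,-0.25,-0.015],[0,0.2,-0.5,-0.03],[0,0.3,-0.75,-0.045],[0,0.4,-1,-0.06],[0,0.4,-1,-0.075],[0,0.4,-1,-0.09],[0,0.4,-1,-0.1],[0,0.4,-1,-0.1],[0,0.4,-1,-0.1]]]'

```text
clock: 20.5
eef_pos: [579.9, -169.1, 206.0]
tcp_rot: [0.665, 0.243, 0.662, -0.244]
wrist_force: [-0.0, 0.3, -4.0]
opening: 14.0
```

```bash
python3 -c "
from fit import *
go([610,59,206],1.45)"
```

```text
t 20.5 p [ 579.9 -169.1  206. ] jaw -40.35 down [ 0.0042 -0.003  -1.    ] F [-0.    0.35 -4.02] open 14.0 q7 -0.62
MOVE [-0.0035  1.2888 -0.8317] spin -0.1161
```

>>> apply_moves --motion '[[[0,0.2,-0.13,-0.015],[0,0.4,-0.26,-0.03],[0,0.6,-0.39,-0.045],[0,0.8,-0.52,-0.06],[0,0.9,-0.58,-0.075],[0,0.95,-0.61,-0.09],[0,0.95,-0.61,-0.105],[0,0.95,-0.61,-0.116],[0,0.95,-0.61,-0.116],[0,0.95,-0.61,-0.116]]]'

```text
clock: 21.33
eef_pos: [602.1, -1.6, 205.0]
tcp_rot: [0.708, -0.008, 0.706, 0.006]
wrist_force: [0.1, 0.0, -4.0]
opening: 13.6
```

```bash
python3 -c "
from fit import *
go([610,59,150],1.45)"
```

```text
t 21.3333 p [602.1  -1.6 205. ] jaw 1.15 down [ 0.003  -0.0028 -1.    ] F [ 0.05  0.05 -4.  ] open 13.6 q7 -0.24
MOVE [0.3656 0.4039 0.0597] spin -0.0008
```

>>> apply_moves --motion '[[[0.05,0.15,0.03,0],[0.1,0.3,0.06,-0.001],[0.2,0.404,0.06,-0.001],[0.3,0.404,0.06,-0.001],[0.36,0.404,0.06,-0.001],[0.365,0.404,0.06,-0.001],[0.365,0.404,0.06,-0.001],[0.365,0.404,0.06,-0.001]]]'

```text
clock: 22.0
eef_pos: [610.5, 58.1, 150.8]
tcp_rot: [0.708, -0.01, 0.706, 0.007]
wrist_force: [0.3, 0.2, -4.3]
opening: 13.8
```

```bash
python3 - <<'E'
from fit import *
go([610,59,117.5],1.45)
im=avg("side",4)
o,p,R=pose(); M=masks(im)
# ends of bar in the side view: expected top corners
for s in(-85,85):
    for w in(-14,14):
        print(s,w,proj("side",p+R@np.array([73.7,s,w]))[0].round(1))
cv2.imwrite("pics/p1.png",cv2.resize(im[110:230,200:330].astype(np.uint8),None,fx=5,fy=5,interpolation=cv2.INTER_CUBIC))
E
```

```text
t 22.0 p [610.5  58.1 150.8] jaw 1.38 down [ 0.0038 -0.0031 -1.    ] F [ 0.25  0.19 -4.29] open 13.8 q7 -0.37
MOVE [ 0.2218  0.0066 -0.0042] spin -0.0002
-85 -14 [278.2 184.1]
-85 14 [289.2 181.6]
85 -14 [256.3 140.7]
85 14 [266.3 138.7]
```

View pics/p1.png

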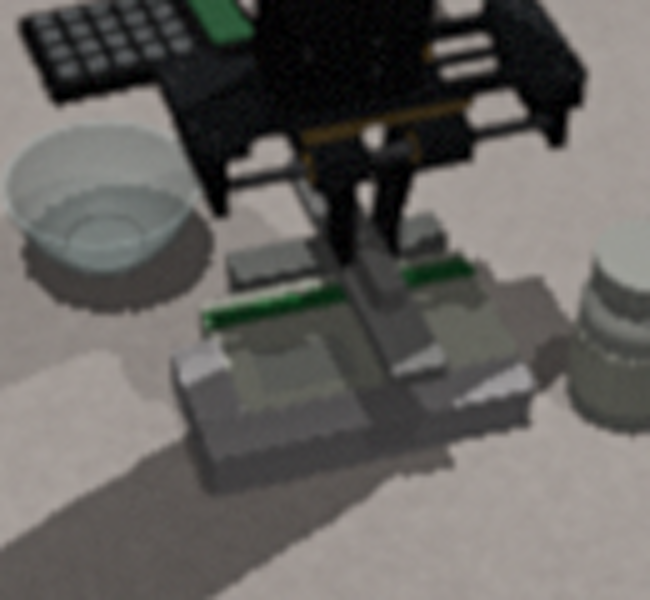

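Side view: the bar is square over the carton, with its near end at (392,380)–(443,365), about where predicted, and well above both rests. Lowering.

>>> apply_moves --motion '[[[0.03,0.006,-0.004,0],[0.07,0.006,-0.004,0],[0.11,0.006,-0.004,0],[0.15,0.006,-0.004,0],[0.18,0.006,-0.004,0],[0.2,0.006,-0.004,0],[0.215,0.006,-0.004,0],[0.22,0.006,-0.004,0],[0.22,0.006,-0.004,0]]]'

```text
clock: 22.95
eef_pos: [610.0, 59.5, 117.7]
tcp_rot: [0.708, -0.01, 0.706, 0.008]
wrist_force: [0.4, 0.4, -4.8]
opening: 13.8
```

>>> apply_moves --motion '[[[0.003,0,0,0],[0.006,0,0,0],[0.009,0,0,0],[0.009,0,0,0]]]'

```text
clock: 23.28
eef_pos: [610.0, 59.5, 116.5]
tcp_rot: [0.709, -0.01, 0.706, 0.008]
wrist_force: [-0.2, -0.5, -3.9]
opening: 14.1
```

```bash
python3 -c "
from fit import *
go([610,59,115.5],1.45)"
```

```text
t 23.2833 p [610.   59.5 116.5] jaw 1.46 down [ 0.0042 -0.0029 -1.    ] F [-0.15 -0.54 -3.95] open 14.1 q7 -0.4
MOVE [ 0.0064 -0.0033 -0.0002] spin 0.0
```

Still carrying the bar's full weight, so creep down.

>>> apply_moves --motion '[[[0.003,0,0,0],[0.006,0,0,0],[0.007,0,0,0],[0.007,0,0,0]]]'

```text
clock: 23.62
eef_pos: [610.2, 59.4, 115.7]
tcp_rot: [0.709, -0.01, 0.705, 0.008]
wrist_force: [-0.3, -0.5, -0.7]
opening: 13.7
```

>>> apply_moves --motion '[[[0.003,0,0,0],[0.005,0,0,0],[0.005,0,0,0],[0.005,0,0,0]]]'

```text
clock: 23.95
eef_pos: [610.3, 59.4, 115.7]
tcp_rot: [0.709, -0.01, 0.705, 0.008]
wrist_force: [-3.9, -0.7, 5.2]
opening: 13.6
```

>>> apply_moves --motion '[[[-0.001,0,0,0],[-0.001,0,0,0],[-0.001,0,0,0]]]'

```text
clock: 24.2
eef_pos: [610.3, 59.5, 115.7]
tcp_rot: [0.709, -0.01, 0.705, 0.008]
wrist_force: [-0.3, -0.6, -1.2]
opening: 13.5
```

>>> apply_moves --motion '[[[0,0,0,0],[0,0,0,0],[0,0,0,0],[0,0,0,0],[0,0,0,0],[0,0,0,0],[0,0,0,0]]]' --gripper 0.4

```text
clock: 24.78
eef_pos: [610.3, 59.5, 115.8]
tcp_rot: [0.709, -0.01, 0.705, 0.008]
wrist_force: [-0.8, -0.2, -0.1]
opening: 26.4
```

>>> apply_moves --motion '[[[-0.05,0,0,0],[-0.15,0,0,0],[-0.35,0,0,0],[-0.6,0,0,0],[-0.9,0,0,0],[-1,0,0,0],[-1,0,0,0]]]'

```text
clock: 25.37
eef_pos: [611.4, 60.9, 272.2]
tcp_rot: [0.712, -0.01, 0.702, 0.008]
wrist_force: [0.7, 1.0, 0.5]
opening: 26.0
```

>>> apply_moves --motion '[[[0,-0.25,0,0],[0,-0.5,0,0],[0,-0.75,0,0],[0,-1,0,0],[0,-1,0,0],[0,-1,0,0]]]'

```text
clock: 25.87
eef_pos: [614.9, -92.3, 272.3]
tcp_rot: [0.712, -0.008, 0.703, 0.006]
wrist_force: [0.2, 0.8, 0.0]
opening: 25.8
```

>>> apply_moves --motion '[[[0,-0.25,0,0],[0,-0.5,0,0],[0,-0.75,0,0],[0,-1,0,0],[0,-1,0,0],[0,-1,0,0]]]'

```text
clock: 26.37
eef_pos: [617.6, -243.9, 272.3]
tcp_rot: [0.711, -0.007, 0.703, 0.005]
wrist_force: [-0.2, 1.7, -0.6]
opening: 26.2
```

```bash
sed -i 's/(262,175)/(262,165)/;s#pics/after#pics/fin#' gap2.py; python3 gap2.py; python3 - <<'E'
from fit import *
a=cv2.imread("pics/fin.png"); b=avg("side",4)[130:220,215:315].astype(np.uint8)
cv2.imwrite("pics/fin2.png",np.hstack([cv2.resize(a,(400,360)),cv2.resize(b,(400,360),interpolation=cv2.INTER_CUBIC)]))
E
```

```text
sq [635.50909424  62.7132225 ] [82.03106689453125, 171.51101684570312] -85.453094
(1, -25, -15, 135) (-25.78, 1.34, 89)
(0, 145, -20, -5) (143.26, -4.06, 23)
(0, -25, -15, 45) -
(0, 0, 8, 45) -
(1, 55, -20, -5) -
(1, 0, 10, 135) (0.17, -0.48, 92)
carton (1, 45, -60, 60) (44.09, -0.94, 73)
carton (1, -45, -60, 60) (-42.18, 1.46, 72)
(0, 75, -35, 35) -
carton (0, -75, -35, 35) (-75.41, -3.02, 110)
t 26.6667 p [ 618.3 -240.4  273.1] jaw 1.31 down [ 0.0131 -0.003  -0.9999] F [0.11 1.04 0.24] open 26.0 q7 0.17
MOVE [ 0.817  -0.5787 -0.4296] spin 0.2153
```

View pics/fin2.png

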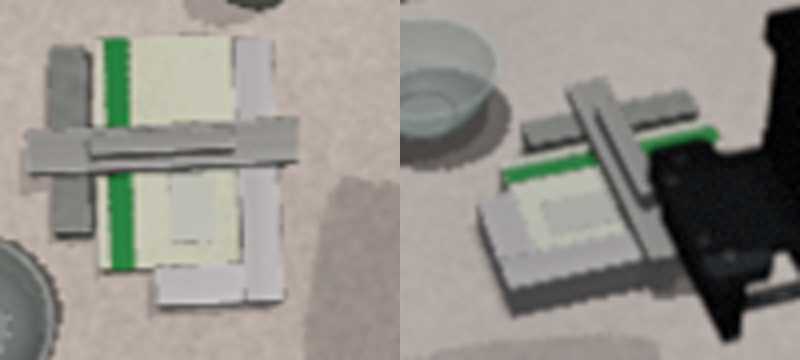

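```bash
python3 - <<'E'
from fit import *
im=avg("top",8).astype(np.float32)
def edges(y,z,lo,hi):
    xs=np.arange(lo,hi,.2); uv=proj("top",np.c_[xs,np.full_like(xs,y),np.full_like(xs,z)]).astype(np.float32)
    pr=cv2.remap(im,uv[None,:,0],uv[None,:,1],cv2.INTER_LINEAR)[0]; return xs,pr.max(1),pr[:,1]-pr[:,0]
E=[]
for y in list(range(30,86,5)):
    xs,V,s=edges(y,42,575,650)
    hi=xs[np.where(s[xs>610]<(s[xs>635].mean()+s[abs(xs-618)<3].mean())/2)[0][-1]+np.sum(xs<=610)]
    lo=xs[np.where(s[xs<610]>(s[xs<585].mean()+s[abs(xs-602)<3].mean())/2)[0][-1]]
    E.append((y,hi,lo))
E=np.array(E); print(E)
for k in(1,2): 
    a=np.polyfit(E[:,0],E[:,k],1); r=E[:,k]-np.polyval(a,E[:,0]); print("bar angle",90-np.degrees(np.arctan(a[0])),"at y58",np.polyval(a,58),"rms",r.std())
# ends of bar along y
for x in(603,620):
    ys=np.arange(-60,-5,.2); uv=proj("top",np.c_[np.full_like(ys,x),ys,np.full_like(ys,42)]).astype(np.float32)
    s=cv2.remap(im,uv[None,:,0],uv[None,:,1],cv2.INTER_LINEAR)[0]; s=s[:,2]-s[:,0]; a,b=np.median(s[:40]),np.median(s[-30:]); print("-y end",x,ys[np.where(s<(a+b)/2)[0][0]])
    ys=np.arange(135,180,.2); uv=proj("top",np.c_[np.full_like(ys,x),ys,np.full_like(ys,42)]).astype(np.float32)
    s=cv2.remap(im,uv[None,:,0],uv[None,:,1],cv2.INTER_LINEAR)[0]; s=s[:,2]-s[:,0]; a,b=np.median(s[:15]),np.median(s[-40:]); print("+y end",x,ys[np.where(s>(a+b)/2)[0][0]])
E
```

```text
[[ 30.  623.8 594.6]
 [ 35.  624.  594.2]
 [ 40.  624.4 594. ]
 [ 45.  623.4 592.6]
 [ 50.  623.4 592.6]
 [ 55.  623.2 592.8]
 [ 60.  623.2 593. ]
 [ 65.  623.2 593. ]
 [ 70.  623.2 593.2]
 [ 75.  623.  593.2]
 [ 80.  622.2 593.2]
 [ 85.  622.6 592.8]]
bar angle 91.63428936485911 at y58 623.2857342657448 rms 0.27230347803364197
bar angle 91.20183306445259 at y58 593.2561771561807 rms 0.5077105551100052
-y end 603 -24.7999999999995
+y end 603 145.99999999999937
-y end 620 -23.799999999999486
+y end 620 146.19999999999936
```

```bash
python3 -c "
from station import arm
print(arm.sign_off(), arm.get_obs()['clock'])"
```

```text
the job is handed in; nothing more can be done
the job is handed in; nothing more can be done
```

The L-square is in place round the carton's near corner on the side away from the rail. The bridge bar lies across the middle of the carton, rib up. I handed the job in at about 27 s on the robot's clock, with the gripper open and clear.

**Square:** I gripped it across its short leg, turned it about 18° and slid it home along the bench. In the top view both inside edges look flush, and the carton moved about 0.5–1 mm. During the last nudge the wrist carried up to 3.2 N upward, close to the square's weight. The square may have been barely unloaded there, so I lowered the tool about 0.5 mm before letting go.

**Bridge bar:** I gripped it by the rib and set it down slowly until the weight came off. That happened at tool height 115.7 mm, where the underside should meet the 30 mm rests. I measured these in the last top view:

| Check | Measured | Wanted |
|---|---|---|
| Bar angle | about 91.4° | 91.45° (square to the carton) |
| Bar centre x | about 609.4 mm | about 610 mm (carton centre) |
| Bar ends in y | −24 and +146 mm | past the square's leg (−12) and rail (+131) |

**Checks that disagreed:**
- **Cameras:** they differed by 2–5 mm on the starting y positions, so I relied on the top view, which matched the arm.
- **Square's far end:** two methods put it 4.4 and 5.9 mm short of the carton's far end, where 5 mm is right.
- **Tool slip:** while pressing the square home, the tool advanced about 1.8 mm but the square's measured end only about 0.2 mm. I took this to mean it was already against the carton.

The bottle, jar, calculator and bowl were not touched as far as I could tell. I did not measure their positions at the end.

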